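# Set the laminator's selector to the third click and start it

### The arm

A 6-joint arm with a two-finger parallel gripper is mounted at the origin on the work surface. World frame = base frame: x ahead of the robot, y to its left, z up, the work surface at z = 0. Lengths are in m, angles in degrees, forces in N, time in s.
With the tool pointing down it reaches from about 0.25 to 0.725 m from the base axis. Payload 9.7 kg.
Tool frame: the origin (TCP) lies at the very end of the fingers, on their centre line; the grasp point (between the pads) lies 19 mm behind it; z points along the fingers, y is the direction in which the jaws open and shut (so a half turn about z gives the same grasp; the last joint's range is limited). The gripper opens to 85 mm and grips with 20 to 120 N. Pads are 22 mm wide; open, the fingers measure 114 mm over their backs; the gripper's body (76 mm by 85 mm) begins 54 mm behind the grasp point. The pads swing forward as they close: fully open they stand 13 mm farther back than shut.
Start: joints at [-65.833, 4.979, 10.078, 95.1, 0, 90], TCP at [0.225, -0.502, 0.231] pointing down, gripper open.
Joint ranges: [-179.16, 179.16], [-48.56, 103.87], [-65.8, 70.77], [-126.05, 130.52], [-82.76, 87.17], [-180, 180]. Speed limits (degrees/s): [127.2, 127.2, 147.25, 180, 180, 180].

### API

Orientations are given as [roll, pitch, yaw] about the fixed x, y, z axes, in that order (R = Rz(yaw) Ry(pitch) Rx(roll)).
In Python, from workcell import bot gives the robot as it stands. The module is installed in compiled form; this text tells all that it offers.
- The arm moves only by the tool arm_command, never from a script. Its argument "increments" is a list of rows, each a list of 7 numbers: the gripper command: -1 is fully open, 1 is shut, values between are in proportion, then the shift along the tool's x, y, z in cm, then the turn, a rotation vector about the tool's x, y, z in degrees. In form: [[gripper, x, y, z, rx, ry, rz], ...]. A call has 1 to 10 rows; each row shifts and turns the commanded pose from where the row before left it, along the tool's axes as they then stand; what a row does not reach is not made up. A row lasts 1/8 s, in which the tool goes at most 62.5 mm and 10.7 degrees, less where a joint would pass 70% of its speed; a pose out of reach is approached as far as the arm can. A call is refused whole if a number of a shift passes 6.25 or a number of a turn 10.7, either way. A call with a gripper value outside its range is refused whole. The fingers move at their own pace and stop on an object; "grip_force" is the grip in N (left out, the last holds). Time passes only in rows, so rows that do not move let the fingers close. It gives the time, the measured TCP pose, the force and the opening at its end, in the units of the state.
- bot.get_obs(): the state, without advancing time (a new reading comes with each control period).
- bot.camera(name): name is "side" or "top"; returns a dict with "color" (480x640x3 uint8, red, green, blue), "fx", "fy", "cx", "cy" (pixels), "origin" and "attitude" of the camera in the world. Camera axes: x right, y up, looking along -z (the intrinsics and any distortion apply to the point x, -y, -z); pixel columns grow to the right and rows downward; lengths in m; the calibration is good to about 2 mm. A picture is of the moment at which its call begins. There is no depth.
- bot.job_done(): hands the job in, once; it reports no verdict.
The state is a dict: "time": time; "q": joint angles; "qd": joint speeds; "joint_efforts": joint torques, N m; "ee_pos": TCP position; "tcp_rot": TCP orientation; "wrist_force": force on the tool from outside, world axes, zero at the start; "torque": the same for the moment, N m; "opening": finger opening in m.
Only numpy, scipy, OpenCV 4.12 (cv2) and the standard library are available. Lean on these libraries where they do the work, as an engineer would, in place of code of your own. Each camera call takes 0.05 s, during which the arm holds its last target. There are 200 camera calls.

### The job

Get the laminator ready for the next batch of swatch pouches: with a fingertip, push the orange selector lever along its slot away from the off end, counting the clicks, and leave it seated in the third notch after off, without ever running on into the fourth; then press the green start button right down and let it spring back. Only push, do not pinch the lever, and leave the jam-release lever, the sample tub, the swatch deck and the little red pot as they are.

Things in the scene. Friction and masses are not known exactly. Their poses are not given: they have to be found in the camera images.
- laminator: office pouch laminator, a light grey box fixed to the table, 170 (x) by 480 (y) by 105 mm high; a thin grey feed shelf 45 mm above the table stands out 62 mm in front (-x). Origin: centre of its underside. Its z is up, x points to its back, y to its left end as seen from in front. Its flat top (deck, 105 mm up) carries all the controls: a dark panel with the slot and the green button.
- selector_grip (a point): middle of the orange lever's grip, 14 mm above the deck: a block 20 mm across the slot (laminator x), 12 mm along it (y), from 3 to 25 mm above the deck. Slot along laminator y at x = -40 mm: off (red dot) at y = +150 mm, then four notches towards -y, marked by white bars, ever thicker. The deck is bare for 80 mm to the left of off, room for a closed gripper pointing down. Axes: the laminator's.
- selector (a joint): travel of the lever (m) from off towards laminator -y: 0 off (dead stop), notches at 0.014, 0.028, 0.042 (third), 0.056 (fourth, far stop). Starts at off or in the first notch. A sprung ball holds it: about 4 N push it out of a notch, the force dies away to halfway (7 mm), and from there it snaps ahead of the finger into the next notch by itself and stays.
- start_top (a point): centre of the top of the green start button when it is not pressed: a round spring button 24 mm in diameter in a grey collar 40 mm in diameter and 12 mm high, on the deck at laminator x = -40 mm, y = -35 mm; its top is 17 mm above the deck. It is pressed straight down.
- start (a joint): how far the start button is pressed, in m: 0 when up, 0.005 fully down. It takes 1.5 N to begin and 5 N fully down, and springs back when released.
- jam_release (a joint): the jam-release lever, a grey flap 70 by 22 mm lying flat on the deck near its right end; 0 when flat, growing (rad) as its front end is raised. To be left flat.
- jam_release_tip (a point): free end of the jam-release lever, at laminator x = -40 mm, y = -195 mm, about 10 mm above the deck.
- sample_tub: small black lidded paint tub, 68 mm in diameter, 70 mm high, standing loose on the table to the left (+y end) of the laminator. Origin: centre of its underside.
- tint_pot: little red pot with a white cap, 38 mm in diameter, 45 mm high, standing loose on the back half of the laminator's deck. Origin: centre of its underside.
- swatch_deck: block of colour swatches with a red cover, 170 by 55 by 24 mm, lying loose on the table to the right (-y end) of the laminator. Origin: centre of its underside, x along its length.
Mind the look-alikes: they are no part of the job. Several things have the shape of the sample_tub; the one meant has the colours described above.

How it is judged (in metres and radians):
On the way, in this order (a step that is already met when the one before it is completed fails the run):
1. the selector lever sits in the third notch (value of joint selector between 0.039 and 0.045 m), for 0.3 s.
2. then the start button is pressed right down (value of joint start above 0.0035 m), for 0.05 s.
At the end, for the whole second after the job is handed in: Lever at rest in the third notch (joint 0.042 within 3 mm); start button, pressed 3.5 mm or more after that, up again (within 1.5 mm); jam-release lever flat (within 0.15 rad); tub, pot and swatch deck within 12 mm of their places, tub and pot upright (all of step 1 and value of joint start below 0.0015 m and value of joint jam_release below 0.15 rad and distance of each of sample_tub, tint_pot, swatch_deck from where it was at the start of the episode below 0.012 m and angle between each of sample_tub, tint_pot's own z axis and vertical below 0.15 rad); the robot touches nothing.
It fails at once if the selector lever ran past the third notch towards the fourth (value of joint selector above 0.0495 m).
It fails at once if the selector lever was pinched (both halves of its grip squeezed by the fingers) (contact force between the fingers and selector_c0 above 6 N and contact force between the fingers and selector_c1 above 6 N).
It fails at once if the jam-release lever was raised (value of joint jam_release above 0.15 rad).
It fails at once if a bystander was shoved, knocked or lifted (distance of any of sample_tub, tint_pot, swatch_deck from where it was at the start of the episode above 0.012 m).
It also fails if it takes over 64 s, if anything falls off the work surface, if the arm or the gripper's body presses on something with over 40 N, if the wrist force passes 120 N, or if a joint passes its speed limit or range.

## Working session

There is one attempt and no reset: what is moved stays moved. The work goes in short steps, Python scripts to look and compute and a tool call to move; the robot and the scene stay as the last step left them, time stands still between calls to the robot, and variables do not carry over. Pictures are saved under pics/ and viewed, about 8 in all and at most 12, crops included, and the job is handed in when it is done.

Besides the shell and the picture viewer there is one more tool, called by a JSON object that holds its "op" and its "data", one argument or row to a line. arm_command: Moves the arm, as the interface text tells. Its arguments: {"type":"object","properties":{"increments":{"type":"array"},"grip_force":{"type":"number"}},"required":["increments"]}

```bash
mkdir -p pics
python3 - <<'E'
from workcell import bot
import cv2
o=bot.get_obs()
print({k:o[k] for k in("time","ee_pos","tcp_rot","wrist_force","opening")})
for n in("top","side"):
    c=bot.camera(n); cv2.imwrite(f"pics/{n}0.png",c["color"][:,:,::-1])
    print(n,{k:v for k,v in c.items() if k!="color"})
E
```

```text
{'time': 0.0, 'ee_pos': array([ 0.22510032, -0.50157252,  0.23058366]), 'tcp_rot': array([-1.79923024e+02, -2.28251898e-03,  2.41663047e+01]), 'wrist_force': array([ 0.16625448, -0.04874475,  0.08665333]), 'opening': 0.08550457533356988}
top {'fx': 516.6828577064209, 'fy': 516.6828577064209, 'cx': 317.9663635355288, 'cy': 235.3123788654626, 'origin': array([ 0.39612739, -0.00347676,  1.31065873]), 'attitude': array([  7.04535367,   0.82424618, -90.963675  ])}
side {'fx': 575.5489070834883, 'fy': 575.5489070834883, 'cx': 319.1388275799075, 'cy': 246.64731185637893, 'origin': array([0.40157356, 0.95240911, 0.74590604]), 'attitude': array([  56.7706301 ,   -1.12995777, -170.95117577])}
```

View pics/top0.png

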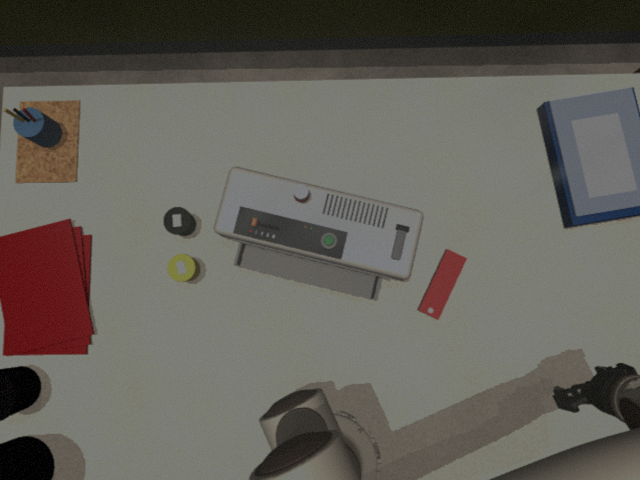

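View pics/side0.png

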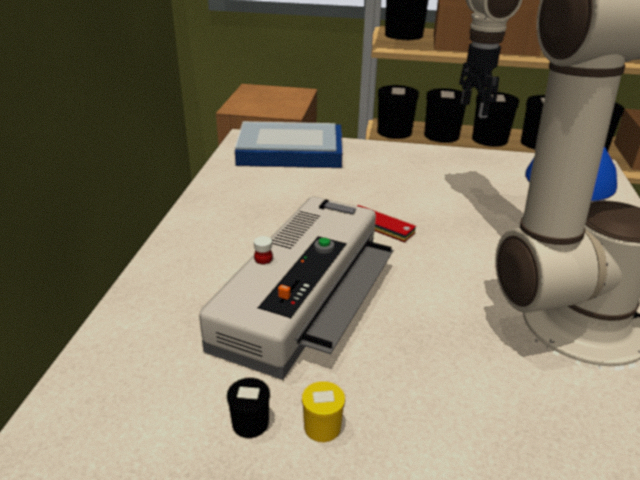

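Top view: orange lever at about (253,222), green button at (328,240), red/white pot at (302,195), and jam lever at (400,240). The black tub is at (179,221) with a yellow look-alike at (182,268). The swatch deck is at (442,285). Next I'll measure the controls in both views.

```bash
cat > h.py <<'E'
import numpy as np, cv2
from scipy.spatial.transform import Rotation as R
def ray(c,u,v):
    d=np.array([(u-c["cx"])/c["fx"],-(v-c["cy"])/c["fy"],-1.])
    return np.array(c["origin"]),R.from_euler("xyz",c["attitude"],degrees=True).apply(d)
def onz(c,u,v,z):
    o,d=ray(c,u,v); return o+d*(z-o[2])/d[2]
def cross(a,b):
    (o,d),(p,e)=a,b
    s=np.linalg.lstsq(np.c_[d,-e],p-o,rcond=None)[0]
    x,y=o+s[0]*d,p+s[1]*e
    return (x+y)/2,np.linalg.norm(x-y)
def pix(c,lo,hi,box):
    x0,y0,x1,y1=box; h=cv2.cvtColor(c["color"],cv2.COLOR_RGB2HSV)[y0:y1,x0:x1]
    m=cv2.inRange(h,lo,hi); n,l,s,ce=cv2.connectedComponentsWithStats(m)
    i=1+np.argmax(s[1:,4]); return ce[i]+[x0,y0],s[i]+[x0,y0,0,0,0]
E
python3 - <<'E'
from h import *
from workcell import bot
T,S=bot.camera("top"),bot.camera("side")
G=((45,80,60),(85,255,255)); O=((5,150,100),(20,255,255))
for n,col,bt,bs,z in(("green",G,(300,215,350,260),(300,225,345,260),.122),("orange",O,(235,205,275,240),(265,275,305,310),.125)):
    a,sa=pix(T,*col,bt); b,sb=pix(S,*col,bs)
    print(n,a,sa,b,sb,"top",onz(T,*a,z),"side",onz(S,*b,z),"cross",cross(ray(T,*a),ray(S,*b)))
h=cv2.cvtColor(T["color"],cv2.COLOR_RGB2HSV)
m=((h[...,2]<70)).astype(np.uint8); m[:195]=0;m[265:]=0;m[:,:225]=0;m[:,355:]=0
m=cv2.morphologyEx(m,cv2.MORPH_CLOSE,np.ones((15,15)))
c=max(cv2.findContours(m,0,2)[0],key=cv2.contourArea); r=cv2.minAreaRect(c); p=cv2.boxPoints(r)
P=np.array([onz(T,*q,.106) for q in p]); print(r); print(P)
for i in range(4):
    d=P[i]-P[i-1]; print(np.linalg.norm(d),np.degrees(np.arctan2(d[1],d[0])))
a=cv2.resize(T["color"][150:300,210:430],None,fx=3.6,fy=3.6,interpolation=cv2.INTER_CUBIC)[:,:,::-1]
cv2.imwrite("pics/crop1.png",cv2.convertScaleAbs(a,alpha=1.4))
a=cv2.resize(S["color"][220:340,240:400],None,fx=5,fy=5,interpolation=cv2.INTER_CUBIC)[:,:,::-1]
cv2.imwrite("pics/crop2.png",a)
E
```

```text
green [328.5        239.86206897] [325 236   8   9  58] [323.75581395 241.58139535] [318 238  12   9  86] top [ 0.53224841 -0.01305538  0.122     ] side [ 0.53304574 -0.01026615  0.122     ] cross (array([ 0.53294257, -0.01304063,  0.12016679]), np.float64(0.0009640319313659439))Traceback (most recent call last):
  File "<stdin>", line 6, in <module>
  File "h.py", line 16, in pix
    i=1+np.argmax(s[1:,4]); return ce[i]+[x0,y0],s[i]+[x0,y0,0,0,0]
        ~~~~~~~~~^^^^^^^^^
    return _wrapfunc(a, 'argmax', axis=axis, out=out, **kwds)
    return bound(*args, **kwds)
ValueError: attempt to get argmax of an empty sequence
```

```bash
cat > m.py <<'E'
from h import *
from workcell import bot
T,S=bot.camera("top"),bot.camera("side")
G=((45,80,60),(85,255,255)); O=((5,120,60),(22,255,255))
for n,col,bt,bs,z in(("green",G,(300,215,350,260),(300,225,345,260),.122),("orange",O,(235,205,275,240),(265,275,305,310),.125)):
    a,sa=pix(T,*col,bt); b,sb=pix(S,*col,bs)
    print(n,a,sa,b,sb,"top",onz(T,*a,z),"side",onz(S,*b,z),"cross",cross(ray(T,*a),ray(S,*b)))
h=cv2.cvtColor(T["color"],cv2.COLOR_RGB2HSV)
m=((h[...,2]<70)).astype(np.uint8); m[:195]=0;m[265:]=0;m[:,:225]=0;m[:,355:]=0
m=cv2.morphologyEx(m,cv2.MORPH_CLOSE,np.ones((15,15)))
c=max(cv2.findContours(m,0,2)[0],key=cv2.contourArea); r=cv2.minAreaRect(c); p=cv2.boxPoints(r)
P=np.array([onz(T,*q,.106) for q in p]); print(r); print(P)
for i in range(4):
    d=P[i]-P[i-1]; print(np.linalg.norm(d),np.degrees(np.arctan2(d[1],d[0])))
a=cv2.resize(T["color"][150:300,210:430],None,fx=3.6,fy=3.6,interpolation=cv2.INTER_CUBIC)[:,:,::-1]
cv2.imwrite("pics/crop1.png",cv2.convertScaleAbs(a,alpha=1.4))
a=cv2.resize(S["color"][220:340,240:400],None,fx=5,fy=5,interpolation=cv2.INTER_CUBIC)[:,:,::-1]
cv2.imwrite("pics/crop2.png",a)
E
python3 m.py
```

```text
green [328.52542373 239.93220339] [325 236   8   9  59] [323.72727273 241.59090909] [318 238  12   9  88] top [ 0.53208393 -0.01311106  0.122     ] side [ 0.53309671 -0.0102205   0.122     ] cross (array([ 0.53289648, -0.01309013,  0.12009716]), np.float64(0.0011844151935392487))
orange [254.125  221.8125] [252 218   5   8  16] [283.82941176 291.25882353] [278 284  13  16 170] top [0.57731109 0.15894697 0.125     ] side [0.57706576 0.16719374 0.125     ] cross (array([0.57846683, 0.15978187, 0.11911601]), np.float64(0.0005094518146588813))
((284.08294677734375, 244.9463348388672), (119.2918930053711, 56.991912841796875), 12.094757080078125)
[[ 0.49058542  0.24224808  0.106     ]
 [ 0.62254989  0.21470602  0.106     ]
 [ 0.55754001 -0.06035945  0.106     ]
 [ 0.42761571 -0.02953873  0.106     ]]
0.27898612072218465 76.95542096311458
0.13480796562012967 -11.788871274555218
0.2826434058719353 -103.29746577495358
0.13352992674204772 166.65493707737218
```

View pics/crop1.png

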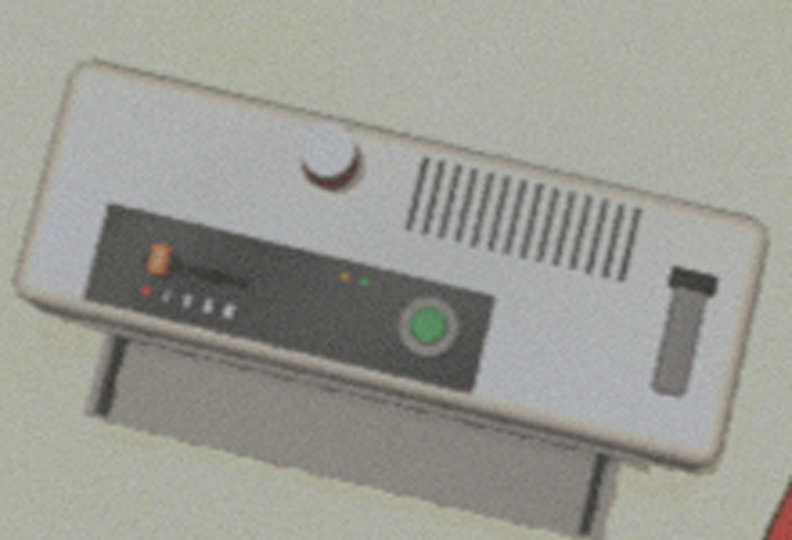

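View pics/crop2.png

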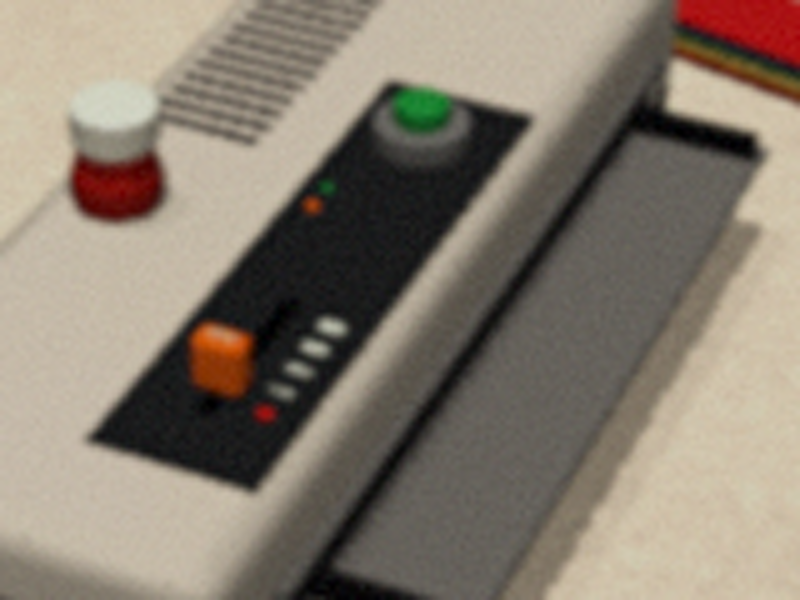

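```bash
cat > sel.py <<'E'
from h import *
from workcell import bot
def avg(n,k=6):
    cs=[bot.camera(n) for _ in range(k)]; c=cs[0]; c["color"]=np.mean([x["color"] for x in cs],0).round().astype(np.uint8); return c
def blobs(c,m,box,amin):
    x0,y0,x1,y1=box; n,l,s,ce=cv2.connectedComponentsWithStats(m.astype(np.uint8)[y0*4:y1*4,x0*4:x1*4])
    return [((ce[i]+[x0*4,y0*4]+.5)/4-.5,s[i,4]/16,(s[i,:4]/4).round(1)) for i in range(1,n) if s[i,4]/16>amin]
def up(c): return cv2.cvtColor(cv2.resize(c["color"],None,fx=4,fy=4,interpolation=cv2.INTER_CUBIC),cv2.COLOR_RGB2HSV)
if __name__=="__main__":
    a=np.radians(-14.7); ex=np.array([np.cos(a),np.sin(a)]); ey=np.array([-np.sin(a),np.cos(a)])
    for nm,bo,bb,bg in(("top",(243,205,272,245),(245,228,280,242),(315,228,342,252)),("side",(272,280,300,305),(288,280,312,306),(312,232,335,252))):
        c=avg(nm); H=up(c); h,s,v=H[...,0],H[...,1],H[...,2]
        g=max(blobs(c,(h>45)&(h<85)&(s>80)&(v>50),bg,5),key=lambda b:b[1])
        B=onz(c,*g[0],.122)[:2]; print(nm,"button",g[0],B)
        f=lambda p,z:(lambda d:((d@ex).round(4),(d@ey-.035).round(4)))(onz(c,*p,z)[:2]-B)
        for b in blobs(c,(h>4)&(h<22)&(s>100)&(v>60),bo,3): print(" orange",b[0],b[1],b[2],f(b[0],.130),f(b[0],.119))
        for b in blobs(c,((h<5)|(h>172))&(s>110)&(v>50),bb,.5): print(" red",b[0],b[1],f(b[0],.1055))
        for b in blobs(c,(s<70)&(v>105),bb,1): print(" white",b[0],b[1],f(b[0],.1055))
E
python3 sel.py
```

```text
top button [328.54533262 239.99704936] [ 0.53193201 -0.01315421]
 orange [253.7740566  221.83396226] 33.125 [ 8.2 13.   6.2  8.2] (np.float64(-0.0006), np.float64(0.1429)) (np.float64(0.0007), np.float64(0.1448))
 red [250.03 230.35] 3.125 (np.float64(-0.0195), np.float64(0.1506))
 white [261.49342105 233.04605263] 1.1875 (np.float64(-0.0194), np.float64(0.1227))
 white [267.26944444 234.79722222] 2.8125 (np.float64(-0.0202), np.float64(0.1084))
 white [273.03378378 235.93581081] 4.625 (np.float64(-0.0196), np.float64(0.0945))
 white [253.57523148 239.24768519] 40.5 (np.float64(-0.038), np.float64(0.1371))
side button [323.7497361  241.43165025] [ 0.53314149 -0.01081351]
 orange [283.67913603 291.21856618] 170.0 [ 5.5  4.  13.2 15.8] (np.float64(-0.0054), np.float64(0.1541)) (np.float64(0.0012), np.float64(0.1414))
 red [292.52224919 302.21804207] 19.3125 (np.float64(-0.0192), np.float64(0.1476))
 white [305.82903587 284.91423767] 13.9375 (np.float64(-0.0191), np.float64(0.0916))
 white [302.48887435 289.15641361] 11.9375 (np.float64(-0.019), np.float64(0.1058))
 white [307.56214789 300.24471831] 88.75 (np.float64(-0.0409), np.float64(0.1312))
 white [299.15649606 293.43799213] 7.9375 (np.float64(-0.019), np.float64(0.1198))
 white [296.47  297.945] 3.125 (np.float64(-0.0202), np.float64(0.1337))
```

Run:
```python
from sel import *
C={}
for nm,(x0,y0,x1,y1) in(("top",(236,205,286,250)),("side",(265,270,320,315))):
    c=avg(nm,8); C[nm]=cv2.convertScaleAbs(cv2.resize(c["color"][y0:y1,x0:x1],(600 if nm=="top" else 660,540),interpolation=cv2.INTER_CUBIC)[:,:,::-1],alpha=1.5)[:, :400 if nm=="top" else 400]
    # predicted pixels of grip-face corners for the two candidate rest positions
    a=np.radians(-14.7); ex=np.array([np.cos(a),np.sin(a)]); ey=np.array([-np.sin(a),np.cos(a)])
    g=dict(top=(328.54,240.0),side=(323.75,241.43))[nm]; B=onz(c,*g,.122)[:2]
    Rm=R.from_euler("xyz",c["attitude"],degrees=True)
    def proj(y,x,z):
        q=Rm.inv().apply(np.r_[B+ex*x+ey*(y+.035),z]-c["origin"]); return (np.array([c["cx"]-c["fx"]*q[0]/q[2],c["cy"]+c["fy"]*q[1]/q[2]])-[x0,y0]+.5)*12
    for y in(.150,.136):
        print(nm,y,"top-face corners",[proj(y+dy,dx,.130).round().tolist() for dy,dx in((.006,-.01),(.006,.01),(-.006,.01),(-.006,-.01))],"near bottom",[proj(y+.006,dx,.108).round().tolist() for dx in(-.01,.01)])
cv2.imwrite("pics/crop3.png",np.hstack([C["top"],C["side"]]))
```

```text
top 0.15 top-face corners [[141.0, 239.0], [168.0, 140.0], [228.0, 154.0], [201.0, 254.0]] near bottom [[158.0, 255.0], [184.0, 157.0]]
top 0.136 top-face corners [[211.0, 256.0], [238.0, 156.0], [298.0, 171.0], [272.0, 271.0]] near bottom [[227.0, 272.0], [253.0, 174.0]]
side 0.15 top-face corners [[253.0, 276.0], [130.0, 240.0], [168.0, 195.0], [290.0, 231.0]] near bottom [[255.0, 395.0], [133.0, 359.0]]
side 0.136 top-face corners [[296.0, 223.0], [174.0, 188.0], [211.0, 144.0], [332.0, 178.0]] near bottom [[297.0, 341.0], [176.0, 306.0]]
```

View pics/crop3.png

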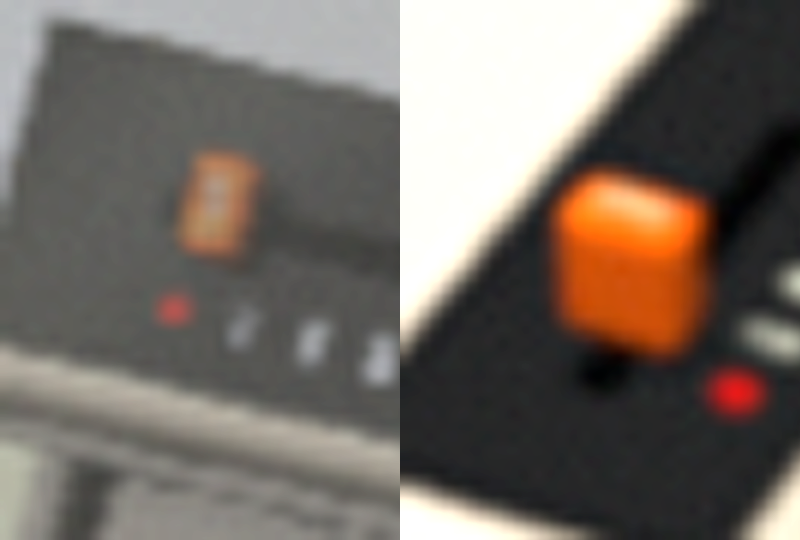

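Dot and bars fit at 14 mm spacing, but the lever reads about 6 mm from off, between the two stated starts. I'll push one click at a time and re-measure. First I'll travel over at height with the gripper shut.

{"op": "arm_command", "data": {
  "increments": [
    [1,3.9,-3.1,0,0,0,0],
    [1,3.9,-3.1,0,0,0,0],
    [1,3.9,-3.1,0,0,0,0],
    [1,3.9,-3.1,0,0,0,0],
    [1,3.9,-3.1,0,0,0,0],
    [1,3.9,-3.1,0,0,0,0],
    [1,3.9,-3.1,0,0,0,0],
    [1,3.9,-3.1,0,0,0,0],
    [1,3.9,-3.1,0,0,0,0],
    [1,3.9,-3.1,0,0,0,0]
  ],
  "grip_force": 40
}}

```text
time: 2.95
ee_pos: [0.4546, -0.0577, 0.2315]
tcp_rot: [180.0, -0.0, 24.2]
wrist_force: [0.0, -1.0, 0.0]
opening: 0.0001
```

{"op": "arm_command", "data": {
  "increments": [
    [1,3.9,-3.1,0,0,0,0],
    [1,3.9,-3.1,0,0,0,0],
    [1,3.9,-3.1,0,0,0,0],
    [1,3.9,-3.1,0,0,0,0],
    [1,3.9,-3.1,0,0,0,0],
    [1,3.9,-3.1,0,0,0,0],
    [1,0,0,0,0,0,0]
  ]
}}

```text
time: 3.82
ee_pos: [0.592, 0.209, 0.2293]
tcp_rot: [-180.0, 0.1, 24.3]
wrist_force: [-0.1, -0.4, 0.4]
opening: 0.0001
```

{"op": "arm_command", "data": {
  "increments": [
    [1,0,0,0,0,0,-5.1],
    [1,0,0,0,0,0,-5.1],
    [1,0,0,0,0,0,-5.1],
    [1,0,0,0,0,0,-5.1],
    [1,0,0,0,0,0,-5.1],
    [1,0,0,0,0,0,-5.1],
    [1,0,0,0,0,0,-5.1],
    [1,0,0,0,0,0,-5.1],
    [1,0,0,0,0,0,-5.1],
    [1,0,0,0,0,0,-5.2]
  ]
}}

```text
time: 5.08
ee_pos: [0.5912, 0.2054, 0.2317]
tcp_rot: [180.0, 0.0, 75.4]
wrist_force: [0.5, -0.3, -0.1]
opening: -0.0002
```

{"op": "arm_command", "data": {
  "increments": [
    [1,0,0,1.2,0,0,0],
    [1,0,0,1.2,0,0,0],
    [1,0,0,1.2,0,0,0],
    [1,0,0,1.2,0,0,0],
    [1,0,0,1.2,0,0,0],
    [1,0,0,1.2,0,0,0],
    [1,0,0,1.2,0,0,0],
    [1,0,0,1.2,0,0,0],
    [1,0,0,1.2,0,0,0],
    [1,0,0,0.9,0,0,0]
  ]
}}

```text
time: 6.32
ee_pos: [0.5913, 0.2062, 0.1134]
tcp_rot: [-180.0, 0.0, 75.3]
wrist_force: [0.1, -0.8, -0.6]
opening: -0.0004
```

Run:
```python
from h import *
from workcell import bot
S=bot.camera("side");T=bot.camera("top");o=bot.get_obs();print(o["ee_pos"],o["wrist_force"])
a=cv2.resize(S["color"][210:340,225:385],(480,390))[:,:,::-1];b=cv2.resize(T["color"][170:300,200:300],(300,390))[:,:,::-1]
cv2.imwrite("pics/p4.png",np.hstack([a,b]))
```

```text
[0.59096479 0.20605373 0.11297685] [-0.25039662 -0.29874641 -0.31248075]
```

View pics/p4.png

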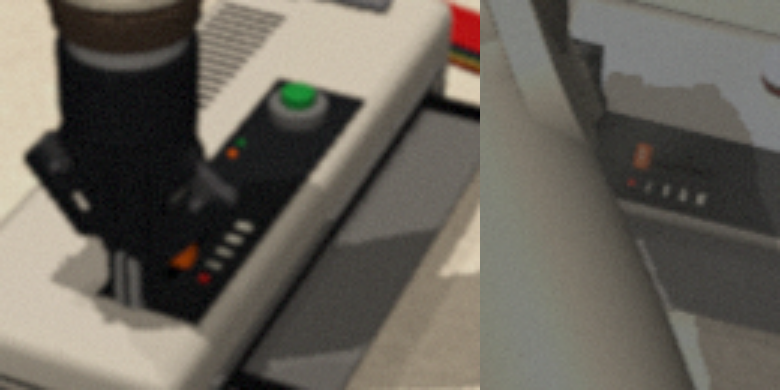

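Fingers stand left of the lever at (125,285) in the crop, in line with the slot. The top view still sees the lever and the bars. Next I'll creep toward contact.

{"op": "arm_command", "data": {
  "increments": [
    [1,-0.2,0,0,0,0,0],
    [1,-0.2,0,0,0,0,0],
    [1,-0.2,0,0,0,0,0],
    [1,-0.2,0,0,0,0,0],
    [1,-0.2,0,0,0,0,0],
    [1,-0.2,0,0,0,0,0],
    [1,-0.2,0,0,0,0,0],
    [1,-0.2,0,0,0,0,0],
    [1,-0.2,0,0,0,0,0],
    [1,0,0,0,0,0,0]
  ]
}}

```text
time: 7.68
ee_pos: [0.5868, 0.1887, 0.1143]
tcp_rot: [180.0, -0.0, 75.3]
wrist_force: [0.6, -0.5, -0.2]
opening: -0.0002
```

```bash
cat > lev.py <<'E'
from sel import *
B=np.array([.532,-.0132]); a=np.radians(-14.7); ex=np.array([np.cos(a),np.sin(a)]); ey=np.array([-np.sin(a),np.cos(a)])
o=bot.get_obs(); c=avg("top",4); H=up(c); h,s,v=H[...,0].astype(int),H[...,1],H[...,2]
f=lambda p:((p[:2]-B)@ex, (p[:2]-B)@ey-.035)
print("t",round(o["time"],2),"tcp",np.round(f(o["ee_pos"]),4),o["ee_pos"][2].round(4),"force x,y lam",np.round([o["wrist_force"][:2]@ex,o["wrist_force"][:2]@ey],2))
for b in blobs(c,(h>4)&(h<22)&(s>85)&(v>40),(243,205,290,250),6): print("lever y",np.round(f(onz(c,*b[0],.122)),4),b[0].round(1),b[1],b[2])
for b in blobs(c,((h<5)|(h>172))&(s>100)&(v>40),(243,226,256,236),.5): print("red y",np.round(f(onz(c,*b[0],.1055)),4))
E
python3 lev.py
```

```text
t 7.67 tcp [0.0018 0.1742] 0.1143 force x,y lam [ 0.67 -0.33]
lever y [0.0005 0.1442] [253.9 221.7] 46.4375 [ 8.  12.8  6.8  9. ]
```

Lever reads 0.1442 still; advance in 1 mm steps.

{"op": "arm_command", "data": {
  "increments": [
    [1,-0.1,0,0,0,0,0],
    [1,-0.1,0,0,0,0,0],
    [1,-0.1,0,0,0,0,0],
    [1,-0.1,0,0,0,0,0],
    [1,-0.1,0,0,0,0,0],
    [1,0,0,0,0,0,0]
  ]
}}

```text
time: 8.62
ee_pos: [0.5856, 0.1839, 0.1143]
tcp_rot: [-180.0, -0.0, 75.3]
wrist_force: [-0.3, 0.0, -1.1]
opening: 0.0003
```

{"op": "arm_command", "data": {
  "increments": [
    [1,-0.1,0,0,0,0,0],
    [1,-0.1,0,0,0,0,0],
    [1,-0.1,0,0,0,0,0],
    [1,0,0,0,0,0,0]
  ]
}}

```text
time: 9.12
ee_pos: [0.5848, 0.181, 0.1143]
tcp_rot: [180.0, -0.0, 75.3]
wrist_force: [0.4, -0.4, 0.6]
opening: -0.0003
```

```bash
python3 lev.py
```

```text
t 9.12 tcp [0.0018 0.1662] 0.1143 force x,y lam [ 0.49 -0.27]
lever y [0.0016 0.1422] [254.8 221.5] 28.25 [10.  12.8  4.8  9. ]
```

{"op": "arm_command", "data": {
  "increments": [
    [1,-0.1,0,0,0,0,0],
    [1,-0.1,0,0,0,0,0],
    [1,0,0,0,0,0,0]
  ]
}}

```text
time: 9.7
ee_pos: [0.5843, 0.179, 0.1143]
tcp_rot: [180.0, -0.0, 75.3]
wrist_force: [-0.0, -0.4, -0.3]
opening: 0.0001
```

{"op": "arm_command", "data": {
  "increments": [
    [1,-0.1,0,0,0,0,0],
    [1,-0.1,0,0,0,0,0],
    [1,0,0,0,0,0,0]
  ]
}}

```text
time: 10.07
ee_pos: [0.5838, 0.1771, 0.1143]
tcp_rot: [180.0, -0.0, 75.3]
wrist_force: [0.5, -0.6, 0.1]
opening: 0.0
```

{"op": "arm_command", "data": {
  "increments": [
    [1,-0.1,0,0,0,0,0],
    [1,-0.1,0,0,0,0,0],
    [1,0,0,0,0,0,0]
  ]
}}

```text
time: 10.45
ee_pos: [0.5833, 0.1752, 0.1143]
tcp_rot: [180.0, -0.0, 75.3]
wrist_force: [-0.8, 0.3, 0.3]
opening: -0.0001
```

```bash
python3 lev.py
python3 - <<'E'
from h import *
from workcell import bot
S=bot.camera("side");T=bot.camera("top")
a=cv2.resize(S["color"][250:320,250:330],(400,350),interpolation=cv2.INTER_CUBIC)[:,:,::-1];b=cv2.resize(T["color"][205:250,235:285],(390,350),interpolation=cv2.INTER_CUBIC)[:,:,::-1]
cv2.imwrite("pics/p5.png",cv2.convertScaleAbs(np.hstack([a,b]),alpha=1.6))
E
```

```text
t 10.45 tcp [0.0018 0.1602] 0.1143 force x,y lam [-0.87  0.08]
```

View pics/p5.png

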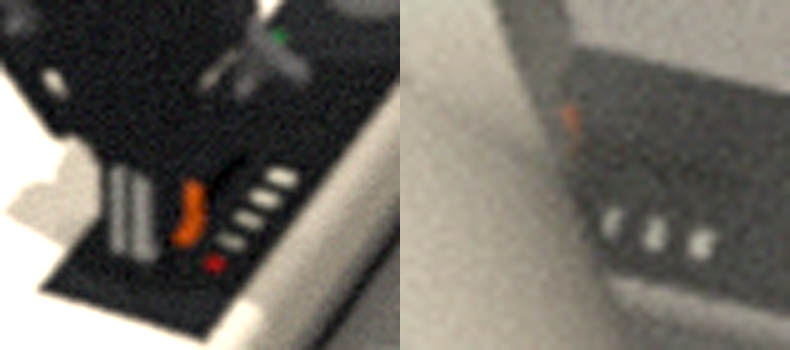

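Side: fingers at (133,255), lever strip at (190,220) just ahead of them, not touched. The arm now covers the lever in the top view, so I'll rely on force and the side view.

{"op": "arm_command", "data": {
  "increments": [
    [1,-0.1,0,0,0,0,0],
    [1,-0.1,0,0,0,0,0],
    [1,0,0,0,0,0,0]
  ]
}}

```text
time: 11.12
ee_pos: [0.5828, 0.1732, 0.1143]
tcp_rot: [180.0, -0.0, 75.3]
wrist_force: [0.2, -0.5, -0.2]
opening: 0.0002
```

{"op": "arm_command", "data": {
  "increments": [
    [1,-0.1,0,0,0,0,0],
    [1,-0.1,0,0,0,0,0],
    [1,0,0,0,0,0,0]
  ]
}}

```text
time: 11.5
ee_pos: [0.5822, 0.1713, 0.1143]
tcp_rot: [180.0, -0.0, 75.3]
wrist_force: [-0.1, 0.4, -0.3]
opening: 0.0002
```

{"op": "arm_command", "data": {
  "increments": [
    [1,-0.1,0,0,0,0,0],
    [1,-0.1,0,0,0,0,0],
    [1,0,0,0,0,0,0]
  ]
}}

```text
time: 11.88
ee_pos: [0.5817, 0.1694, 0.1143]
tcp_rot: [180.0, 0.0, 75.3]
wrist_force: [-0.1, 0.3, -0.1]
opening: 0.0003
```

```bash
cat > sd.py <<'E'
from sel import *
B=np.array([.532,-.0132]); a=np.radians(-14.7); ex=np.array([np.cos(a),np.sin(a)]); ey=np.array([-np.sin(a),np.cos(a)])
o=bot.get_obs(); f=lambda p:((p[:2]-B)@ex, (p[:2]-B)@ey-.035)
F=o["wrist_force"][:2]
print("t",round(o["time"],2),"tcp",np.round(f(o["ee_pos"]),4),o["ee_pos"][2].round(4),"F lam",np.round([F@ex,F@ey],2))
c=avg("side",4); H=up(c); h,s,v=H[...,0].astype(int),H[...,1],H[...,2]
for b in blobs(c,(h>4)&(h<22)&(s>140)&(v>60),(272,265,318,305),3): print("orange",b[0].round(1),b[1],b[2])
Bs=onz(c,323.75,241.43,.122)[:2]
m=(h>4)&(h<22)&(s>140)&(v>60)
ys,xs=np.where(m[265*4:305*4,272*4:318*4])
# lowest-right corner of the grip = front near bottom corner (x -50, z 108): extreme along (right+down)
i=np.argmax(ys*1.0+xs*0.5); u,w=(xs[i]+.5)/4-.5+272,(ys[i]+.5)/4-.5+265
P=onz(c,u,w,.108)[:2]-Bs; print("corner",u,w,"y-6mm",round(P@ey-.035-.006,4),"x",round(P@ex,4))
E
python3 sd.py
```

```text
t 11.88 tcp [0.0018 0.1542] 0.1143 F lam [-0.17  0.26]
orange [289.3 290.7] 52.625 [14.2 19.2  6.  13.2]
corner 289.375 296.625 y-6mm 0.1325 x -0.0085
```

{"op": "arm_command", "data": {
  "increments": [
    [1,-0.1,0,0,0,0,0],
    [1,0,0,0,0,0,0]
  ]
}}

```text
time: 12.32
ee_pos: [0.5815, 0.1684, 0.1143]
tcp_rot: [180.0, 0.0, 75.3]
wrist_force: [-0.4, -0.2, -0.4]
opening: -0.0
```

{"op": "arm_command", "data": {
  "increments": [
    [1,-0.1,0,0,0,0,0],
    [1,0,0,0,0,0,0]
  ]
}}

```text
time: 12.58
ee_pos: [0.5812, 0.1675, 0.1143]
tcp_rot: [-180.0, -0.0, 75.3]
wrist_force: [0.4, 0.4, -1.0]
opening: -0.0001
```

{"op": "arm_command", "data": {
  "increments": [
    [1,-0.1,0,0,0,0,0],
    [1,0,0,0,0,0,0]
  ]
}}

```text
time: 12.82
ee_pos: [0.581, 0.1665, 0.1143]
tcp_rot: [180.0, 0.0, 75.3]
wrist_force: [-0.2, 0.2, -0.4]
opening: -0.0001
```

```bash
python3 sd.py
```

```text
t 12.82 tcp [0.0018 0.1512] 0.1143 F lam [-0.27  0.16]
orange [290.1 289.7] 53.0625 [15.  18.2  6.  13.2]
corner 290.375 295.625 y-6mm 0.1292 x -0.0089
```

Run:
```python
from sel import *
c=avg("side",6)
cv2.imwrite("pics/p6.png",cv2.convertScaleAbs(cv2.resize(c["color"][262:312,262:322],(720,600),interpolation=cv2.INTER_CUBIC)[:,:,::-1],alpha=1.7))
```

```text
(no output)
```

View pics/p6.png

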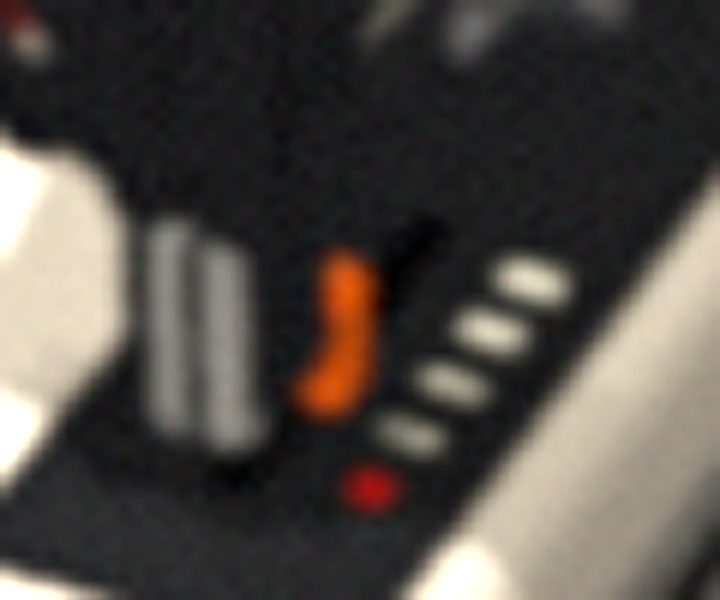

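Fingers at (210,350), lever's visible corner at about (355,412), past the first bar (410,435). It has moved about 12 mm without noticeable force. I'll back off to get an unobstructed reading.

{"op": "arm_command", "data": {
  "increments": [
    [1,0.5,0,0,0,0,0],
    [1,0.5,0,0,0,0,0],
    [1,0.5,0,0,0,0,0],
    [1,0.5,0,0,0,0,0],
    [1,0.5,0,0,0,0,0],
    [1,0,0,0,0,0,0]
  ]
}}

```text
time: 14.08
ee_pos: [0.5874, 0.1911, 0.1142]
tcp_rot: [-180.0, 0.0, 75.3]
wrist_force: [0.1, -0.6, 0.0]
opening: -0.0
```

```bash
python3 lev.py; python3 sd.py
```

```text
t 14.07 tcp [0.0017 0.1767] 0.1142 force x,y lam [ 0.21 -0.52]
lever y [0.0003 0.1344] [257.9 222.8] 49.0 [12.  13.5  7.   9.2]
red y [-0.0191  0.1499]
t 14.28 tcp [0.0018 0.1762] 0.1143 F lam [0.18 0.35]
orange [288.2 291.9] 61.5 [11.  22.  10.   9.5]
corner 290.125 295.875 y-6mm 0.13 x -0.0088
```

Clear view: lever reads 0.1344, close to the first notch (0.136). Contact offset is about 17 mm from the TCP. Next is the second notch, in 1 mm steps with force readings.

{"op": "arm_command", "data": {
  "increments": [
    [1,-0.5,0,0,0,0,0],
    [1,-0.5,0,0,0,0,0],
    [1,-0.5,0,0,0,0,0],
    [1,-0.5,0,0,0,0,0],
    [1,-0.5,0,0,0,0,0],
    [1,0,0,0,0,0,0]
  ]
}}

```text
time: 15.22
ee_pos: [0.581, 0.1662, 0.1144]
tcp_rot: [180.0, -0.0, 75.2]
wrist_force: [-0.2, -0.2, 0.3]
opening: 0.0001
```

{"op": "arm_command", "data": {
  "increments": [
    [1,-0.1,0,0,0,0,0]
  ]
}}

```text
time: 15.35
ee_pos: [0.5808, 0.1656, 0.1143]
tcp_rot: [180.0, -0.0, 75.3]
wrist_force: [0.6, 0.1, -0.1]
opening: -0.0002
```

{"op": "arm_command", "data": {
  "increments": [
    [1,-0.1,0,0,0,0,0]
  ]
}}

```text
time: 15.48
ee_pos: [0.5805, 0.1647, 0.1143]
tcp_rot: [-180.0, -0.0, 75.3]
wrist_force: [0.5, 0.3, 0.5]
opening: -0.0002
```

{"op": "arm_command", "data": {
  "increments": [
    [1,-0.1,0,0,0,0,0]
  ]
}}

```text
time: 15.6
ee_pos: [0.5802, 0.1637, 0.1143]
tcp_rot: [-180.0, -0.0, 75.3]
wrist_force: [0.0, -0.1, 0.3]
opening: -0.0001
```

```bash
python3 sd.py
```

```text
t 15.6 tcp [0.0018 0.1483] 0.1143 F lam [ 0.07 -0.14]
orange [290.8 288.9] 51.0 [15.8 17.5  6.  13.2]
corner 290.875 294.875 y-6mm 0.1268 x -0.0087
```

{"op": "arm_command", "data": {
  "increments": [
    [1,-0.1,0,0,0,0,0]
  ]
}}

```text
time: 15.92
ee_pos: [0.58, 0.1627, 0.1143]
tcp_rot: [180.0, -0.0, 75.3]
wrist_force: [-0.4, 0.5, -0.7]
opening: 0.0002
```

{"op": "arm_command", "data": {
  "increments": [
    [1,-0.1,0,0,0,0,0],
    [1,0,0,0,0,0,0]
  ]
}}

```text
time: 16.18
ee_pos: [0.5797, 0.1616, 0.1143]
tcp_rot: [180.0, 0.0, 75.3]
wrist_force: [0.3, -0.2, 0.3]
opening: -0.0002
```

```bash
python3 sd.py
```

```text
t 16.18 tcp [0.0018 0.1462] 0.1143 F lam [ 0.31 -0.08]
orange [291.3 288.2] 50.4375 [16.2 16.8  6.  13.2]
corner 291.625 293.875 y-6mm 0.1237 x -0.0087
```

{"op": "arm_command", "data": {
  "increments": [
    [1,0.6,0,0,0,0,0],
    [1,0.6,0,0,0,0,0],
    [1,0.6,0,0,0,0,0],
    [1,0.6,0,0,0,0,0],
    [1,0.6,0,0,0,0,0],
    [1,0.2,0,0,0,0,0],
    [1,0,0,0,0,0,0]
  ]
}}

```text
time: 17.25
ee_pos: [0.5878, 0.1928, 0.1142]
tcp_rot: [-180.0, 0.0, 75.3]
wrist_force: [0.3, 0.1, -1.1]
opening: -0.0002
```

```bash
python3 lev.py; python3 sd.py
python3 - <<'E'
from sel import *
c=avg("top",6);d=avg("side",6)
a=cv2.resize(c["color"][205:250,240:290],(400,360),interpolation=cv2.INTER_CUBIC)
b=cv2.resize(d["color"][267:312,265:315],(400,360),interpolation=cv2.INTER_CUBIC)
cv2.imwrite("pics/p7.png",cv2.convertScaleAbs(np.hstack([a,b])[:,:,::-1],alpha=1.7))
E
```

```text
t 17.25 tcp [0.0017 0.1784] 0.1142 force x,y lam [0.28 0.19]
lever y [0.0004 0.1292] [260.  223.3] 51.625 [14.  14.   7.   9.8]
red y [-0.0196  0.1508]
t 17.45 tcp [0.0018 0.1781] 0.1143 F lam [ 0.96 -0.31]
orange [289.9 290.6] 48.4375 [12.5 21.5  9.8  8.2]
corner 291.625 293.875 y-6mm 0.1237 x -0.0087
```

View pics/p7.png

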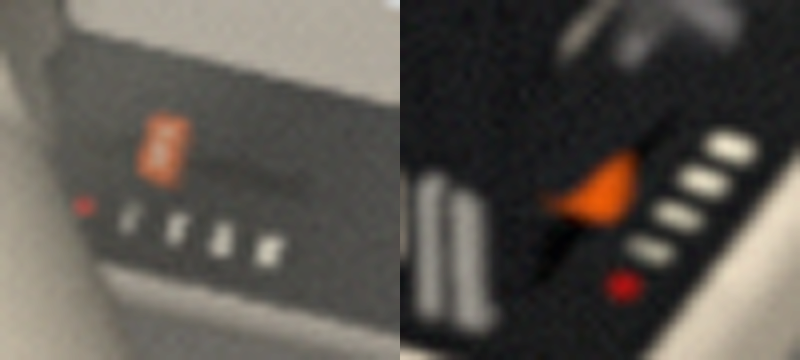

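Both views show the lever standing between bars 1 and 2 (top crop (163,150), bars at (130,218) and (177,227)). It stays where it is left and gives no force, so the snap described can't be relied on. I'll go on in small steps and check by vision. TCP minus lever is consistently 17 mm, so the third notch means TCP y of about 0.125.

{"op": "arm_command", "data": {
  "increments": [
    [1,-0.6,0,0,0,0,0],
    [1,-0.6,0,0,0,0,0],
    [1,-0.6,0,0,0,0,0],
    [1,-0.6,0,0,0,0,0],
    [1,-0.6,0,0,0,0,0],
    [1,0,0,0,0,0,0]
  ]
}}

```text
time: 19.0
ee_pos: [0.5802, 0.1632, 0.1144]
tcp_rot: [180.0, -0.0, 75.2]
wrist_force: [-0.1, -0.6, -0.2]
opening: 0.0002
```

{"op": "arm_command", "data": {
  "increments": [
    [1,-0.1,0,0,0,0,0],
    [1,-0.1,0,0,0,0,0],
    [1,-0.1,0,0,0,0,0],
    [1,-0.1,0,0,0,0,0]
  ]
}}

```text
time: 19.5
ee_pos: [0.5792, 0.1598, 0.1142]
tcp_rot: [-180.0, 0.0, 75.3]
wrist_force: [0.0, 0.5, 0.1]
opening: -0.0001
```

```bash
python3 sd.py
```

```text
t 19.5 tcp [0.0017 0.1443] 0.1142 F lam [-0.07  0.45]
orange [291.7 287.7] 50.0 [16.8 16.2  6.  13. ]
corner 291.875 293.375 y-6mm 0.1222 x -0.0084
```

{"op": "arm_command", "data": {
  "increments": [
    [1,-0.1,0,0,0,0,0],
    [1,-0.1,0,0,0,0,0],
    [1,-0.1,0,0,0,0,0],
    [1,-0.1,0,0,0,0,0],
    [1,0,0,0,0,0,0]
  ]
}}

```text
time: 20.32
ee_pos: [0.5782, 0.1558, 0.1143]
tcp_rot: [180.0, -0.0, 75.3]
wrist_force: [0.1, -0.5, -0.2]
opening: -0.0002
```

```bash
python3 sd.py
```

```text
t 20.32 tcp [0.0018 0.1402] 0.1143 F lam [ 0.19 -0.44]
orange [292.7 286.3] 50.4375 [17.8 15.   6.  13. ]
corner 293.625 291.625 y-6mm 0.1162 x -0.009
```

{"op": "arm_command", "data": {
  "increments": [
    [1,-0.1,0,0,0,0,0],
    [1,-0.1,0,0,0,0,0],
    [1,-0.1,0,0,0,0,0],
    [1,-0.1,0,0,0,0,0],
    [1,0,0,0,0,0,0]
  ]
}}

```text
time: 21.15
ee_pos: [0.5772, 0.152, 0.1143]
tcp_rot: [180.0, -0.0, 75.3]
wrist_force: [0.3, -0.2, -0.6]
opening: -0.0
```

```bash
python3 sd.py
```

```text
t 21.15 tcp [0.0018 0.1362] 0.1143 F lam [ 0.37 -0.13]
orange [293.7 285.2] 50.4375 [18.8 13.8  6.  13. ]
corner 294.375 290.625 y-6mm 0.113 x -0.009
```

{"op": "arm_command", "data": {
  "increments": [
    [1,-0.1,0,0,0,0,0],
    [1,-0.1,0,0,0,0,0],
    [1,-0.1,0,0,0,0,0],
    [1,-0.1,0,0,0,0,0],
    [1,0,0,0,0,0,0]
  ]
}}

```text
time: 21.98
ee_pos: [0.5762, 0.1481, 0.1143]
tcp_rot: [180.0, -0.0, 75.3]
wrist_force: [0.6, 0.1, -0.1]
opening: 0.0002
```

```bash
python3 sd.py
```

```text
t 21.98 tcp [0.0018 0.1322] 0.1143 F lam [0.6  0.25]
orange [294.7 284. ] 51.25 [19.8 12.5  5.8 13.2]
corner 295.375 289.625 y-6mm 0.1095 x -0.0093
```

{"op": "arm_command", "data": {
  "increments": [
    [1,-0.1,0,0,0,0,0],
    [1,-0.1,0,0,0,0,0],
    [1,-0.1,0,0,0,0,0],
    [1,0,0,0,0,0,0]
  ]
}}

```text
time: 22.68
ee_pos: [0.5754, 0.1452, 0.1143]
tcp_rot: [180.0, 0.0, 75.3]
wrist_force: [-0.1, -0.8, -0.4]
opening: 0.0001
```

```bash
python3 sd.py
```

```text
t 22.68 tcp [0.0018 0.1292] 0.1143 F lam [ 0.11 -0.79]
orange [295.5 283.1] 50.125 [20.5 11.8  6.  13. ]
corner 295.625 288.875 y-6mm 0.1073 x -0.0088
```

{"op": "arm_command", "data": {
  "increments": [
    [1,0.6,0,0,0,0,0],
    [1,0.6,0,0,0,0,0],
    [1,0.6,0,0,0,0,0],
    [1,0.6,0,0,0,0,0],
    [1,0.6,0,0,0,0,0],
    [1,0,0,0,0,0,0]
  ]
}}

```text
time: 23.62
ee_pos: [0.5831, 0.1748, 0.1142]
tcp_rot: [-180.0, 0.0, 75.3]
wrist_force: [0.3, -1.0, 0.1]
opening: 0.0002
```

```bash
python3 lev.py; python3 sd.py
```

```text
t 23.62 tcp [0.0017 0.1598] 0.1142 force x,y lam [ 0.54 -0.91]
lever y [0.0006 0.1124] [267.1 224.9] 53.0625 [21.  15.5  7.2  9.8]
t 23.82 tcp [0.0018 0.1591] 0.1143 F lam [0.16 0.61]
orange [293.4 285.4] 56.3125 [15.2 16.  11.   8.8]
corner 295.625 288.875 y-6mm 0.1073 x -0.0088
```

Lever rests at 0.1124; 4.4 mm more to the third notch.

{"op": "arm_command", "data": {
  "increments": [
    [1,-0.6,0,0,0,0,0],
    [1,-0.6,0,0,0,0,0],
    [1,-0.6,0,0,0,0,0],
    [1,-0.6,0,0,0,0,0],
    [1,-0.5,0,0,0,0,0],
    [1,-0.1,0,0,0,0,0],
    [1,-0.1,0,0,0,0,0],
    [1,-0.1,0,0,0,0,0],
    [1,0,0,0,0,0,0]
  ]
}}

```text
time: 25.15
ee_pos: [0.5749, 0.1434, 0.1143]
tcp_rot: [-180.0, 0.0, 75.3]
wrist_force: [0.0, -0.1, 0.1]
opening: -0.0002
```

```bash
python3 sd.py
```

```text
t 25.15 tcp [0.0017 0.1274] 0.1143 F lam [ 0.05 -0.11]
orange [295.8 282.5] 48.6875 [20.8 11.2  6.  12.8]
corner 296.375 287.875 y-6mm 0.1041 x -0.0087
```

{"op": "arm_command", "data": {
  "increments": [
    [1,-0.1,0,0,0,0,0],
    [1,-0.1,0,0,0,0,0],
    [1,-0.05,0,0,0,0,0],
    [1,0,0,0,0,0,0]
  ]
}}

```text
time: 25.85
ee_pos: [0.5743, 0.1409, 0.1143]
tcp_rot: [180.0, -0.0, 75.3]
wrist_force: [-1.1, 0.1, -0.2]
opening: 0.0002
```

{"op": "arm_command", "data": {
  "increments": [
    [1,0.6,0,0,0,0,0],
    [1,0.6,0,0,0,0,0],
    [1,0.6,0,0,0,0,0],
    [1,0.6,0,0,0,0,0],
    [1,0.6,0,0,0,0,0],
    [1,0,0,0,0,0,0]
  ]
}}

```text
time: 26.6
ee_pos: [0.5819, 0.1704, 0.1141]
tcp_rot: [-180.0, 0.0, 75.3]
wrist_force: [0.0, -0.1, 0.2]
opening: -0.0001
```

```bash
python3 lev.py; python3 sd.py
```

```text
t 26.6 tcp [0.0017 0.1552] 0.1141 force x,y lam [ 0.03 -0.1 ]
lever y [0.0005 0.1078] [268.9 225.4] 53.0625 [22.8 16.   7.2  9.5]
t 26.8 tcp [0.0018 0.1546] 0.1143 F lam [-0.03  0.74]
orange [294.4 284.1] 56.0625 [16.5 14.8 11.   8.5]
corner 297.375 286.875 y-6mm 0.1006 x -0.0091
```

Top view: lever 0.1078, third bar 0.1084. Lift and cross over to above the button, then recheck with a clear view.

{"op": "arm_command", "data": {
  "increments": [
    [1,0,0,-2,0,0,0],
    [1,0,0,-2,0,0,0],
    [1,0,0,-2,0,0,0],
    [1,0,0,-2,0,0,0],
    [1,0,0,-2,0,0,0],
    [1,0,0,0,0,0,0]
  ]
}}

```text
time: 27.75
ee_pos: [0.5825, 0.1701, 0.2158]
tcp_rot: [179.9, -0.1, 75.3]
wrist_force: [1.1, 0.5, -0.4]
opening: 0.0003
```

```bash
python3 lev.py; python3 sel.py
python3 - <<'E'
from sel import *
c=avg("top",6);d=avg("side",6)
a=cv2.resize(c["color"][205:250,240:290],(400,360),interpolation=cv2.INTER_CUBIC)
b=cv2.resize(d["color"][262:307,270:320],(400,360),interpolation=cv2.INTER_CUBIC)
cv2.imwrite("pics/p8.png",cv2.convertScaleAbs(np.hstack([a,b])[:,:,::-1],alpha=1.7))
E
```

```text
t 27.75 tcp [0.0023 0.1551] 0.2158 force x,y lam [0.93 0.76]
lever y [0.0004 0.1078] [268.9 225.4] 53.5 [22.8 16.   7.2  9.8]
top button [328.5382918 239.9469107] [ 0.53204912 -0.01314018]
 orange [268.74926471 225.47279412] 42.5 [23.  16.5  6.   9. ] (np.float64(-0.0008), np.float64(0.107)) (np.float64(0.0005), np.float64(0.1086))
 white [273.05523256 235.93313953] 2.6875 (np.float64(-0.0197), np.float64(0.0944))
 white [245.16801075 239.50134409] 5.8125 (np.float64(-0.0434), np.float64(0.1562))
side button [323.76090014 241.4193038 ] [ 0.53312637 -0.01086306]
 orange [292.90248227 283.14219858] 88.125 [15.   0.  12.5  8.2] (np.float64(-0.0097), np.float64(0.1262)) (np.float64(-0.0032), np.float64(0.1131))
 red [292.5854811  302.30455326] 18.1875 (np.float64(-0.0194), np.float64(0.1478))
 white [305.81847826 284.92934783] 7.1875 (np.float64(-0.0191), np.float64(0.0917))
 white [302.46982759 289.18247126] 5.4375 (np.float64(-0.019), np.float64(0.1059))
 white [307.49054447 300.54125104] 75.1875 (np.float64(-0.0411), np.float64(0.1321))
 white [298.9375     293.38541667] 1.5 (np.float64(-0.0185), np.float64(0.1199))
```

View pics/p8.png

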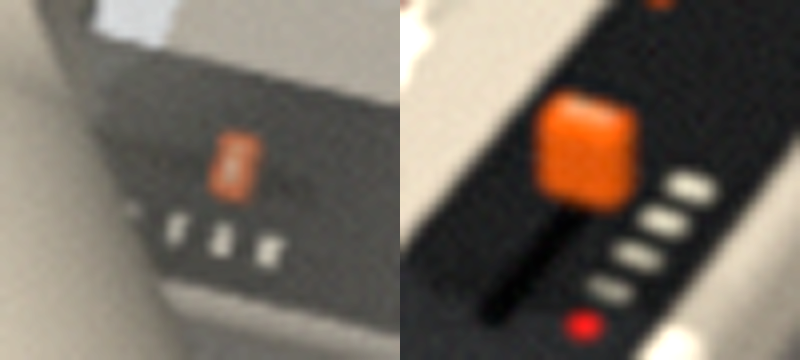

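Run:
```python
from sel import *
a=np.radians(-14.7); ex=np.array([np.cos(a),np.sin(a)]); ey=np.array([-np.sin(a),np.cos(a)])
c=avg("side",6);t=avg("top",6)
P={}
for n,k,bx in(("s",c,(280,262,310,295)),("t",t,(255,205,290,245))):
    H=up(k);h,s,v=[H[...,i].astype(int) for i in range(3)]
    b=max(blobs(k,(h>4)&(h<22)&(s>85)&(v>40),bx,3),key=lambda b:b[1]); P[n]=b[0]; print(n,b)
Bs=onz(c,323.75,241.43,.122)[:2]
print("side silhouette y",(onz(c,*P["s"],.119)[:2]-Bs)@ey-.035)
x,e=cross(ray(c,*P["s"]),ray(t,*P["t"])); print(x,e,(x[:2]-np.array([.532,-.0132]))@ey-.035)
p=onz(c,280.6,301.4,.105)[:2]-Bs; print("slot near end",p@ey-.035)
```

```text
s (array([292.75373988, 280.38503168]), np.float64(177.5625), array([ 6.5, 11. , 13.5, 15.8]))
t (array([268.93305687, 225.42861374]), np.float64(52.75), array([10.8, 16.2,  7.2,  9.5]))
side silhouette y 0.10562115917708056
[0.56925189 0.12518877 0.11910904] 0.00044803552805849087 0.10831195644440769
slot near end 0.15392077307097912
```

Lever lines up with the third bar within 0.5 mm in both views (top 0.1083 against 0.1084, side 0.1056 against 0.1059). Now the button.

{"op": "arm_command", "data": {
  "increments": [
    [1,-3.8,-0.04,0,0,0,0],
    [1,-3.8,-0.04,0,0,0,0],
    [1,-3.8,-0.04,0,0,0,0],
    [1,-3.8,-0.04,0,0,0,0],
    [1,-3.8,-0.04,0,0,0,0],
    [1,0,0,0,0,0,0],
    [1,0,0,0,0,0,0]
  ]
}}

```text
time: 30.62
ee_pos: [0.5318, -0.0131, 0.2144]
tcp_rot: [180.0, -0.0, 75.2]
wrist_force: [0.6, -0.0, -0.9]
opening: -0.0001
```

{"op": "arm_command", "data": {
  "increments": [
    [1,0,0,1.7,0,0,0],
    [1,0,0,1.7,0,0,0],
    [1,0,0,1.7,0,0,0],
    [1,0,0,1.7,0,0,0],
    [1,0,0,1.7,0,0,0],
    [1,0,0,0,0,0,0]
  ]
}}

```text
time: 31.38
ee_pos: [0.5309, -0.0133, 0.1277]
tcp_rot: [-179.9, 0.0, 75.3]
wrist_force: [-0.7, -0.2, 0.2]
opening: -0.0003
```

```bash
python3 lev.py
```

```text
t 31.38 tcp [-0.001  -0.0354] 0.1277 force x,y lam [-0.62 -0.41]
lever y [0.0006 0.1078] [269.  225.3] 48.25 [22.8 16.2  7.2  9.2]
red y [-0.0195  0.1506]
```

Directly over the button; lower in small steps, watching the force.

{"op": "arm_command", "data": {
  "increments": [
    [1,0,0,0.2,0,0,0],
    [1,0,0,0.2,0,0,0],
    [1,0,0,0.2,0,0,0],
    [1,0,0,0,0,0,0]
  ]
}}

```text
time: 32.08
ee_pos: [0.5318, -0.0133, 0.1235]
tcp_rot: [180.0, -0.0, 75.3]
wrist_force: [1.0, -0.4, 3.7]
opening: 0.0001
```

{"op": "arm_command", "data": {
  "increments": [
    [1,0,0,0.1,0,0,0],
    [1,0,0,0.1,0,0,0],
    [1,0,0,0,0,0,0]
  ]
}}

```text
time: 32.45
ee_pos: [0.5318, -0.0133, 0.1214]
tcp_rot: [180.0, -0.0, 75.3]
wrist_force: [0.6, 0.3, 4.2]
opening: 0.0003
```

{"op": "arm_command", "data": {
  "increments": [
    [1,0,0,0.1,0,0,0],
    [1,0,0,0.1,0,0,0],
    [1,0,0,0,0,0,0]
  ]
}}

```text
time: 32.83
ee_pos: [0.5319, -0.0133, 0.1209]
tcp_rot: [179.9, -0.0, 75.3]
wrist_force: [-2.8, -0.4, 15.2]
opening: -0.0003
```

{"op": "arm_command", "data": {
  "increments": [
    [1,0,0,0.05,0,0,0],
    [1,0,0,0,0,0,0]
  ]
}}

```text
time: 33.08
ee_pos: [0.532, -0.0134, 0.1208]
tcp_rot: [179.9, -0.0, 75.3]
wrist_force: [-4.1, -0.4, 17.7]
opening: -0.0004
```

{"op": "arm_command", "data": {
  "increments": [
    [1,0,0,-0.3,0,0,0],
    [1,0,0,-0.7,0,0,0],
    [1,0,0,-1.5,0,0,0],
    [1,0,0,-2,0,0,0],
    [1,0,0,-2.5,0,0,0],
    [1,0,0,-2.5,0,0,0],
    [1,0,0,0,0,0,0]
  ]
}}

```text
time: 33.95
ee_pos: [0.5323, -0.0133, 0.216]
tcp_rot: [179.8, -0.0, 75.3]
wrist_force: [-0.5, 0.3, 0.5]
opening: 0.0003
```

{"op": "arm_command", "data": {
  "increments": [
    [1,0,3,0,0,0,0],
    [1,-4,0,0,0,0,0],
    [1,-4,0,0,0,0,0],
    [1,-4,0,0,0,0,0],
    [1,-4,0,0,0,0,0],
    [1,-4,0,0,0,0,0],
    [1,-4,0,0,0,0,0],
    [1,-4,0,0,0,0,0],
    [1,0,0,0,0,0,0],
    [1,0,0,0,0,0,0]
  ]
}}

```text
time: 35.2
ee_pos: [0.4892, -0.2914, 0.2131]
tcp_rot: [-179.9, -0.0, 75.2]
wrist_force: [1.8, 0.9, -0.3]
opening: -0.0
```

```bash
python3 lev.py; python3 sel.py | grep -E "button|orange"
python3 - <<'E'
from h import *
from workcell import bot
T=bot.camera("top");S=bot.camera("side")
a=cv2.resize(T["color"],(400,300));b=cv2.resize(S["color"],(400,300))
cv2.imwrite("pics/p9.png",np.vstack([a,b])[:,:,::-1])
# bystanders: change from the first pictures
for n,c,bx in(("top",T,dict(tub=(155,195,205,245),pot=(285,180,320,210),deck=(410,240,475,325),jam=(380,220,420,268))),("side",S,dict(tub=(215,370,280,440),pot=(245,230,280,268)))):
    o=cv2.imread(f"pics/{n}0.png")
    for k,(x0,y0,x1,y1) in bx.items():
        g=lambda im:cv2.GaussianBlur(cv2.cvtColor(im,cv2.COLOR_BGR2GRAY)[y0:y1,x0:x1].astype(np.float32),(0,0),1)
        print(n,k,"shift px",np.round(cv2.phaseCorrelate(g(o),g(c["color"][:,:,::-1].copy())),2).tolist() if False else [np.round(r,2).tolist() if hasattr(r,'__len__') else round(r,2) for r in cv2.phaseCorrelate(g(o),g(c["color"][:,:,::-1].copy()))])
E
```

```text
t 35.2 tcp [ 0.0292 -0.315 ] 0.2131 force x,y lam [1.47 1.33]
lever y [0.0006 0.1079] [268.9 225.3] 48.6875 [22.8 16.2  7.2  9.2]
red y [-0.0195  0.1506]
top button [328.55730277 239.95895522] [ 0.53202024 -0.01318363]
 orange [268.77677134 225.41888084] 38.8125 [23.  16.5  6.   8.8] (np.float64(-0.0006), np.float64(0.107)) (np.float64(0.0006), np.float64(0.1086))
side button [323.75614466 241.42134831] [ 0.53313461 -0.01085376]
 orange [292.85021398 283.12981455] 87.625 [15.   0.  12.5  8.2] (np.float64(-0.0096), np.float64(0.1262)) (np.float64(-0.0031), np.float64(0.1131))Traceback (most recent call last):
  File "<stdin>", line 3, in <module>
ValueError: 200 camera calls are used up
```

Run:
```python
from workcell import bot
print(bot.job_done())
```

```text
the job is handed in; nothing more can be done
None
```

I pushed the lever to the third notch with the closed fingertips, pressed the start button down, let it spring back, and handed the job in. No verdict was reported.

**Checks that passed**
- **Lever:** it lines up with the third white bar within 0.5 mm in both views (top 0.1083 m against 0.1084 m, side 0.1056 m against 0.1059 m). That is about 42 mm of travel, and it read the same after the button press. No reading showed it beyond the third notch.
- **Button:** the upward force was about 4 N on the way down, then rose to 15–18 N against a hard stop. After release it was back at its starting pixel position in both views, and the arm stood clear at z = 0.21 m.

**What disagreed or went unchecked**
- **No clicks:** the lever did not behave as described. It started about 6 mm from off, between the two stated positions. It then followed the finger with no measurable force and stayed wherever I left it. I could not count clicks, so I placed it by vision, and I can't say it is held by a notch.
- **Button height:** the button met its stop with the tool tip at 0.121 m, about 4 mm higher than the stated dimensions give. I did not find out why. I judged it fully pressed by the force, and did not see it in a picture.
- **Bystanders:** the final picture check of the tub, pot, swatch deck and jam-release lever failed because the 200 camera calls were used up. The arm's path stayed clear of the tub and pot; at the end it passed over the right-hand end with the tip at about 0.21 m.

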